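# Roll the piston pin onto the checking line

### The arm

A 6-joint arm with a two-finger parallel gripper is mounted at the origin on the work surface. World frame = base frame: x ahead of the robot, y to its left, z up, the work surface at z = 0. Lengths are in mm, angles in rad, forces in N, time in s.
With the tool pointing down it reaches from about 275 to 750 mm from the base axis. Payload 10.2 kg.
Tool frame: the origin (TCP) lies at the very end of the fingers, on their centre line; the grasp point (between the pads) lies 19 mm behind it; z points along the fingers, y is the direction in which the jaws open and shut (so a half turn about z gives the same grasp; the last joint's range is limited). The gripper opens to 85 mm and grips with 20 to 120 N. Pads are 22 mm wide; open, the fingers measure 114 mm over their backs; the gripper's body (76 mm by 85 mm) begins 54 mm behind the grasp point. The pads swing forward as they close: fully open they stand 13 mm farther back than shut.
Start: joints at [-0.223, 0.313, 1.498, -0, 1.331, -0.223], TCP at [525.006, -0.013, 231.294] pointing down, gripper open.
Joint ranges: [-2.94, 2.94], [-0.97, 2.17], [0.19, 2.56], [-1.23, 4.37], [0.02, 3.11], [-2.88, 2.88]. Speed limits (rad/s): [2.39, 2.39, 3.01, 3.14, 3.14, 3.14].

### API

Orientations are given as a unit quaternion [w, x, y, z].
In Python, from rig import ctrl, eyes, order gives the robot as it stands.
- The arm moves only by the tool move_arm, never from a script. Its argument "deltas" is a list of rows, each a list of 6 numbers: the shift along the tool's x, y, z in cm, then the turn, a rotation vector about the tool's x, y, z in degrees. A call has exactly 10 rows; each row shifts and turns the commanded pose from where the row before left it, along the tool's axes as they then stand; what a row does not reach is not made up. A row lasts 1/10 s, in which the tool goes at most 50 mm and 8.59 degrees, less where a joint would pass 70% of its speed; a pose out of reach is approached as far as the arm can. A call is refused whole if a number of a shift passes 5 or a number of a turn 8.59, either way. A call with a gripper value outside its range is refused whole. "grip" is the finger opening in cm, from 0 to 8.54, set as the call begins (left out, the last holds). The fingers move at their own pace and stop on an object; "newtons" is the grip in N (left out, the last holds). Time passes only in rows, so rows that do not move let the fingers close, or fill a call up. It gives the time, the measured TCP pose, the force and the opening at its end, in the units of the state.
- ctrl.sense(): the state, without advancing time (a new reading comes with each control period).
- eyes.capture(name): name is "scene" or "side" or "wrist"; returns the picture (384x512x3 uint8, blue, green, red); there is no depth.
- eyes.camera_params(name): a dict with "K" (3x3 intrinsics, pixels), "camera_from_world" (4x4, takes a point from world to camera coordinates). Camera axes: x right, y down, z forward; pixel columns grow to the right and rows downward; lengths in mm; the calibration is good to about 2 mm. A picture is of the moment at which its call begins: read the wrist's pose just before it. camera_params takes no time and is no camera call; for the wrist camera it gives the pose at the moment of the call.
- order.finish_job(): hands the job in, once; it reports no verdict.
The state is a dict: "time_s": time; "joints": joint angles; "dq": joint speeds; "tau": joint torques, N m; "eef_pos": TCP position; "ee_rot": TCP orientation; "force": force on the tool from outside, world axes, zero at the start; "wrist_torque": the same for the moment, N m; "grip_width": opening from 0.0 (shut) to 1.0 (fully open).
Only numpy, scipy, OpenCV 4.12 (cv2) and the standard library are available. Lean on these libraries where they do the work, as an engineer would, in place of code of your own. Each camera call takes 0.05 s, during which the arm holds its last target.

### The job

Two piston pins lie on the rubber-faced board. Push the top of the longer pin with the fingertips so that it rolls (does not just slide) along the board, never lifting it, until it rests right on the white line, with the line running under its middle and parallel to it. Leave the shorter pin and the things beside the board as they are.

Things in the scene. Friction and masses are not known exactly. Their poses are not given: they have to be found in the camera images.
- board: fixed checking board, plywood faced with black rubber, 200 x 400 mm, 12 mm thick; origin at the centre of its underside, x across its width, y along its length, z up. The pins roll along its y. It never moves.
- line (a point): middle of the white painted line, on the board's top face (12 mm above the bench); the line runs along the point's x (the board's x), 170 mm long and 4 mm wide, flat
- long_pin: the longer piston pin: bright steel cylinder (dark disc at each end), 30 mm diameter, 90 mm long, about 0.26 kg, loose, lying roughly parallel to the line, 70 to 130 mm to one side of it. Origin at its centre, 15 mm above the board; x is its long axis, y and z turn as it rolls. Under a fingertip pressed on top it rolls at half the fingertip's speed; let go, it soon stops.
- short_pin: the shorter piston pin, same steel and 30 mm diameter but 50 mm long, loose, lying on the board on the other side of the line; origin at its centre, x its long axis. To be left alone.
- jar_mid (a point): closed white plastic jar with black cap standing on the bench beyond the board's far (+x) edge, 60 mm diameter, 65 mm high; point half-way up
- screwdriver_grip (a point): screwdriver, black handle 26 mm thick, 200 mm long, lying on the bench beyond the board's far (+x) edge; point on its handle
- wrench_grip (a point): flat steel wrench, about 170 mm long and under 15 mm high, lying on the bench along the board's near (-x) edge; point on its shank

How it is judged:
By the outcome, as a careful person would: the job done as asked, in the order asked, and still so for the second after the job is handed in, with the robot touching nothing.
It also fails if it takes over 61 s, if anything falls off the work surface, if the arm or the gripper's body presses on something with over 40 N, if the wrist force passes 120 N, or if a joint passes its speed limit or range.

## Working session

There is one attempt and no reset: what is moved stays moved. The work goes in short steps, Python scripts to look and compute and a tool call to move; the robot and the scene stay as the last step left them, time stands still between calls to the robot, and variables do not carry over. Pictures are saved under pics/ and viewed, and the job is handed in when it is done.

Besides the shell and the picture viewer there is one more tool, called after "Emit:" as name([rows], argument=value, ...), one row to a line, values as JSON. move_arm: Moves the arm, as the interface text tells. Its arguments: {"type":"object","properties":{"deltas":{"type":"array"},"grip":{"type":"number"},"newtons":{"type":"number"}},"required":["deltas"]}

```bash
ls; mkdir -p pics; python3 - <<'E'
from rig import ctrl, eyes, order
import cv2
print(ctrl.sense())
for n in ["scene","side","wrist"]:
    p=eyes.camera_params(n); im=eyes.capture(n); cv2.imwrite(f"pics/{n}0.png",im); print(n,p)
E
```

```text
pics
{'time_s': 0.0, 'joints': array([-2.23414085e-01,  3.13451664e-01,  1.49844792e+00, -3.12215486e-05,
        1.33096583e+00, -2.23416831e-01]), 'dq': array([-1.60073579e-03, -9.52980544e-04, -8.35628662e-04,  4.12622427e-04,
       -9.92139475e-04,  3.86046071e-05]), 'tau': array([-5.78409599e-04, -4.12261176e+01, -2.59742296e+01, -3.58453699e-04,
        4.11797926e-03, -1.23038126e-05]), 'eef_pos': array([5.24745764e+02, 3.02637677e-02, 2.30730137e+02]), 'ee_rot': array([-5.30425637e-04,  7.07103038e-01,  7.07110238e-01, -3.51934265e-04]), 'force': array([ 0.09250328, -0.14615148,  0.02105762]), 'wrist_torque': array([ 0.00377077, -0.01352044, -0.008131  ]), 'grip_width': 1.0003870433463042}
scene {'K': array([[494.07461242,   0.        , 248.75960462],
       [  0.        , 494.07461242, 193.65140519],
       [  0.        ,   0.        ,   1.        ]]), 'camera_from_world': array([[-8.30485823e-01,  5.56890351e-01,  1.29009642e-02,
         4.67764426e+02],
       [ 3.91311048e-01,  5.99728698e-01, -6.97997960e-01,
        -1.87927659e+02],
       [-3.96445407e-01, -5.746291
[... 496 characters left out ...]
      [ 3.88933604e-01,  6.30610235e-01, -6.71611035e-01,
         5.20748301e+02],
       [ 0.00000000e+00,  0.00000000e+00,  0.00000000e+00,
         1.00000000e+00]])}
wrist {'K': array([[279.8545398 ,   0.        , 255.25582961],
       [  0.        , 279.8545398 , 194.09388476],
       [  0.        ,   0.        ,   1.        ]]), 'camera_from_world': array([[ 9.99999747e-01, -3.68757256e-05, -7.10032486e-04,
        -5.24897052e+02],
       [ 1.87817698e-04, -9.49478764e-01,  3.13831231e-01,
        -4.10002418e+01],
       [-6.85733522e-04, -3.13831285e-01, -9.49478517e-01,
         3.79404384e+02],
       [ 0.00000000e+00,  0.00000000e+00,  0.00000000e+00,
         1.00000000e+00]])}
```

View pics/scene0.png

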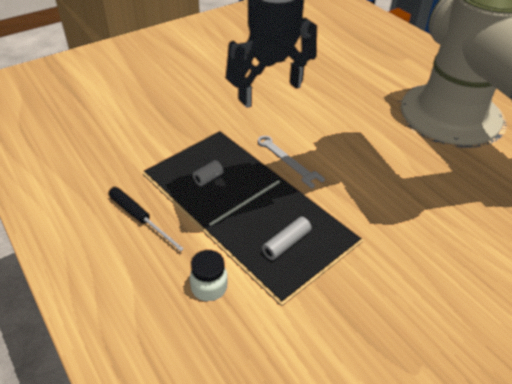

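View pics/side0.png

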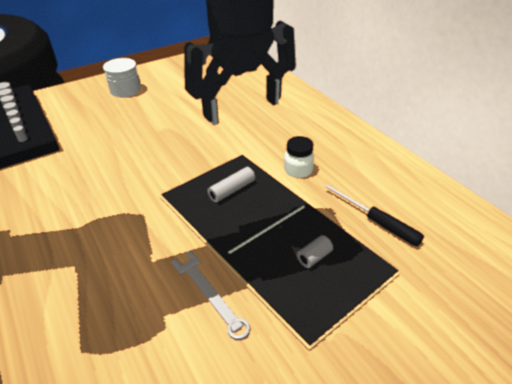

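View pics/wrist0.png

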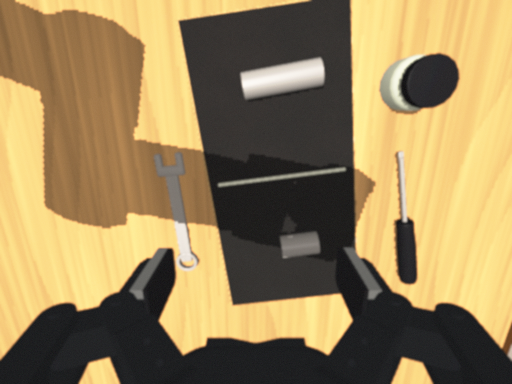

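The wrist view shows the long pin at about (283,79), the line from (219,185) to (345,169), and the short pin at about (300,245). I'll enlarge that region to read it more closely.

```bash
python3 - <<'E'
import cv2
im=cv2.imread('pics/wrist0.png')
cv2.imwrite('pics/w_crop.png',cv2.resize(im[40:200,200:360],None,fx=3.7,fy=3.7,interpolation=cv2.INTER_CUBIC))
im=cv2.imread('pics/scene0.png')
cv2.imwrite('pics/s_crop.png',cv2.resize(im[160:280,200:360],None,fx=4.5,fy=4.5,interpolation=cv2.INTER_CUBIC))
E
```

```text
(no output)
```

View pics/w_crop.png

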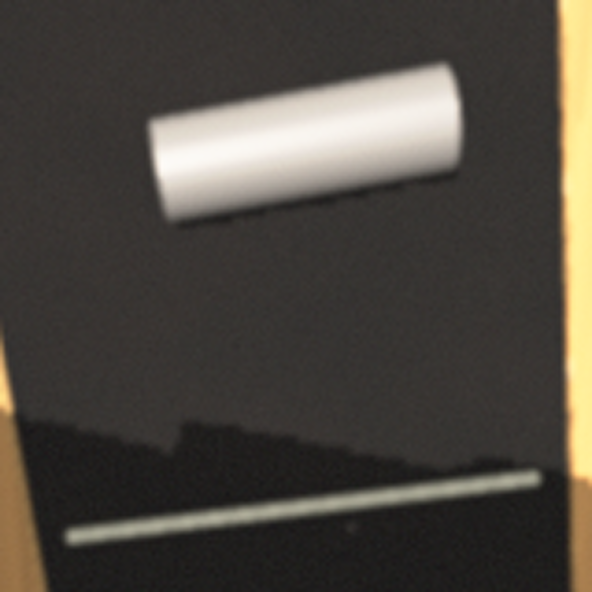

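View pics/s_crop.png

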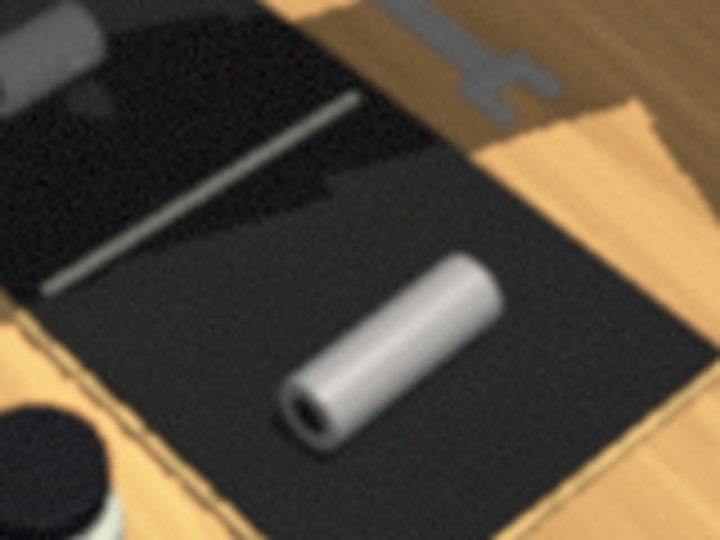

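```bash
cat > h.py <<'E'
import numpy as np, cv2
from scipy.optimize import minimize
def proj(P,p):
    T=p['camera_from_world']; c=P@T[:3,:3].T+T[:3,3]; u=c@p['K'].T; return u[:,:2]/u[:,2:]
def back(uv,p,z):
    T=p['camera_from_world'];R=T[:3,:3];C=-R.T@T[:3,3]
    uv=np.atleast_2d(uv); d=np.c_[uv,np.ones(len(uv))]@np.linalg.inv(p['K']).T@R
    return C+d*((z-C[2])/d[:,2])[:,None]
def hull(x,y,a,p,L=90,r=15,z=27):
    t=np.linspace(0,2*np.pi,60); ax=np.array([np.cos(a),np.sin(a),0]); n=np.array([-np.sin(a),np.cos(a),0])
    P=[]
    for s in(-1,1): P.append(np.array([x,y,z])+s*L/2*ax+r*np.cos(t)[:,None]*n+r*np.sin(t)[:,None]*np.array([0,0,1]))
    return cv2.convexHull(proj(np.vstack(P),p).astype(np.float32))[:,0]
def fit(im,p,init,th=95,L=90):
    # soft silhouette comparison, 8x supersampled
    g=im.max(axis=2).astype(float) if False else cv2.cvtColor(im,cv2.COLOR_BGR2GRAY).astype(float)
    h=hull(*init,p,L=L); x0,y0=np.maximum(h.min(0).astype(int)-12,0); x1,y1=h.max(0).astype(int)+12
    x1=min(x1,512);y1=min(y1,384)
    S=8; big=cv2.resize(g[y0:y1,x0:x1],None,fx=S,fy=S,interpolation=cv2.INTER_CUBIC)
    m=(big>th).astype(np.uint8)
    n,lab,st,_=cv2.connectedComponentsWithStats(m); 
    c=hull(*init,p,L=L).mean(0); k=lab[int((c[1]-y0+.5)*S),int((c[0]-x0+.5)*S)]
    m=(lab==k).astype(np.uint8)
    def cost(v):
        q=hull(v[0],v[1],v[2]/100,p,L=L); q=((q-[x0,y0]+.5)*S*16).astype(np.int32)
        mm=np.zeros_like(m); cv2.fillConvexPoly(mm,q,1,shift=4); return (mm!=m).sum()/m.sum()
    v=np.array([init[0],init[1],init[2]*100]);
    for sc in(6,2): 
        r=minimize(cost,v,method='Nelder-Mead',options=dict(initial_simplex=np.vstack([v,v+[sc,0,0],v+[0,sc,0],v+[0,0,sc]]),xatol=.02,fatol=1e-5)); v=r.x
    return v[0],v[1],v[2]/100,r.fun
E
python3 - <<'E'
from rig import eyes
from h import *
p=eyes.camera_params('wrist'); im=cv2.imread('pics/wrist0.png')
f=3.7
c=lambda u,v:((u+.5)/f-.5+200,(v+.5)/f-.5+40)
l=back([c(66,538),c(541,478)],p,12); print('wrist line',l.round(1),np.degrees(np.arctan2(*(l[1]-l[0])[1::-1])))
i=back([c(305,140)],p,34)[0]; w=fit(im,p,(i[0],i[1],.13)); print(w)
ps=eyes.camera_params('scene'); ims=cv2.imread('pics/scene0.png'); f=4.5
c=lambda u,v:((u+.5)/f-.5+200,(v+.5)/f-.5+160)
l2=back([c(43,292),c(359,97)],ps,12);print('scene line',l2.round(1))
for th in (80,110):print('scene',fit(ims,ps,w[:3],th), fit(im,p,w[:3],th))
for l in (l,l2):
    d=l[1]-l[0]; L=np.linalg.norm(d); d/=L; print('len',L,'angle',np.degrees(np.arctan2(abs(d[1]),abs(d[0]))), 'mid',l.mean(0))
n=np.array([-d[1],d[0]]);
m=(l2.mean(0))[:2]
E
```

```text
wrist line [[474.2 -26.4  12. ]
 [644.4  -4.1  12. ]] 7.463771195920603
(np.float64(554.613982063787), np.float64(105.65554068842505), np.float64(0.1730569775120052), np.float64(0.026611146530655615))
scene line [[646.3  -2.9  12. ]
 [476.  -23.7  12. ]]
scene (np.float64(553.5721181878076), np.float64(104.3163799249871), np.float64(0.17330808072285464), np.float64(0.08327649951541692)) (np.float64(555.0709342981304), np.float64(105.75734775202187), np.float64(0.16799336308004256), np.float64(0.04399784468934019))
scene (np.float64(547.7349315268648), np.float64(102.1400617158836), np.float64(0.18581261429382054), np.float64(0.21684521610639085)) (np.float64(554.6919881527358), np.float64(105.54257188939931), np.float64(0.17063691894515362), np.float64(0.05071246644179803))
len 171.6532918974075 angle 7.463771195920603 mid [559.31884008 -15.20369966  12.        ]
len 171.55579493141065 angle 6.956970476600999 mid [561.16774   -13.2665085  12.       ]
```

Emit:
move_arm([
  [1.42, 0.352, 2.1, 0, 0, 0],
  [1.42, 0.352, 2.1, 0, 0, 0],
  [1.42, 0.352, 2.1, 0, 0, 0],
  [1.42, 0.352, 2.1, 0, 0, 0],
  [1.42, 0.352, 2.1, 0, 0, 0],
  [1.42, 0.352, 2.1, 0, 0, 0],
  [1.42, 0.352, 2.1, 0, 0, 0],
  [1.42, 0.352, 2.1, 0, 0, 0],
  [0, 0, 0, 0, 0, -4.9],
  [0, 0, 0, 0, 0, -4.9],
], grip=5, newtons=40)

```text
time_s: 1.15
eef_pos: [552.7, 114.0, 62.3]
ee_rot: [-0.001, 0.643, 0.766, -0.001]
force: [1.4, 0.5, -0.3]
grip_width: 0.587
```

```bash
python3 - <<'E'
from rig import ctrl, eyes
import cv2
s=ctrl.sense(); print(s['eef_pos'],s['ee_rot'],s['force'],s['grip_width'],s['time_s'])
import numpy as np
ims=[eyes.capture(n) for n in('wrist','scene')]
cv2.imwrite('pics/w1.png',ims[0]);cv2.imwrite('pics/s1.png',cv2.resize(ims[1][100:300,150:400],None,fx=3,fy=3))
p=eyes.camera_params('wrist');np.save('p1.npy',p,allow_pickle=True)
E
```

```text
[552.69838999 114.02152998  62.28514535] [-7.31544808e-04  6.42525745e-01  7.66263501e-01 -6.14899961e-04] [ 1.38758962  0.50011825 -0.25448711] 0.587232843124968 1.15
```

View pics/w1.png

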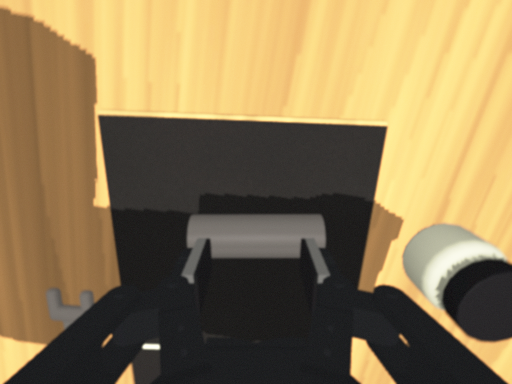

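View pics/s1.png

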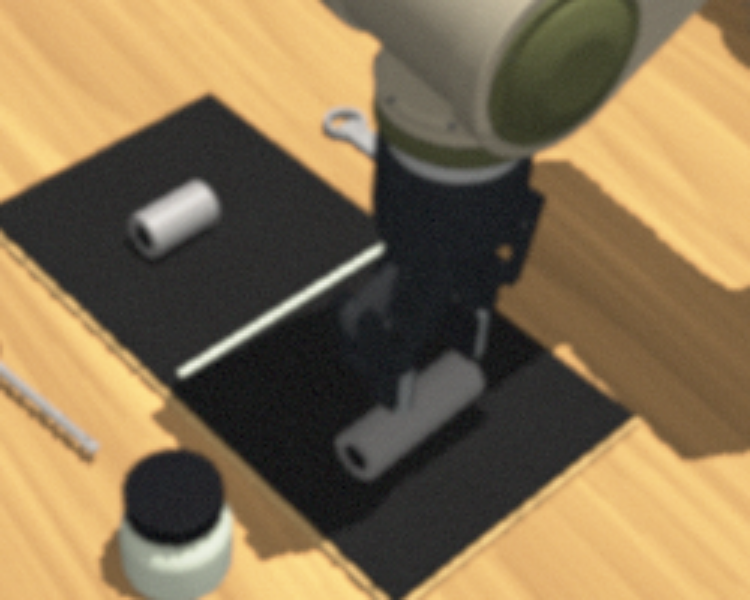

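Emit:
move_arm([
  [0, 0, 0.5, 0, 0, 0],
  [0, 0, 0.5, 0, 0, 0],
  [0, 0, 0.4, 0, 0, 0],
  [0, 0, 0.3, 0, 0, 0],
  [0, 0, 0.2, 0, 0, 0],
  [0, 0, 0.1, 0, 0, 0],
  [0, 0, 0.1, 0, 0, 0],
  [0, 0, 0, 0, 0, 0],
  [0, 0, 0, 0, 0, 0],
  [0, 0, 0, 0, 0, 0],
])

```text
time_s: 2.25
eef_pos: [553.2, 113.6, 42.4]
ee_rot: [0.0, 0.644, 0.765, 0.0]
force: [-0.0, -0.3, -0.0]
grip_width: 0.586
```

Emit:
move_arm([
  [0, 0, 0.1, 0, 0, 0],
  [0, 0, 0.1, 0, 0, 0],
  [0, 0, 0.1, 0, 0, 0],
  [0, 0, 0.1, 0, 0, 0],
  [0, 0, 0, 0, 0, 0],
  [0, 0, 0, 0, 0, 0],
  [0, 0, 0, 0, 0, 0],
  [0, 0, 0, 0, 0, 0],
  [0, 0, 0, 0, 0, 0],
  [0, 0, 0, 0, 0, 0],
])

```text
time_s: 3.25
eef_pos: [553.3, 113.6, 38.8]
ee_rot: [0.0, 0.644, 0.765, 0.0]
force: [-1.9, -0.5, 5.4]
grip_width: 0.583
```

Emit:
move_arm([
  [0, 0, 0.07, 0, 0, 0],
  [-0.2, 0, 0, 0, 0, 0],
  [-0.45, 0, 0, 0, 0, 0],
  [-0.6, 0, 0, 0, 0, 0],
  [-0.6, 0, 0, 0, 0, 0],
  [-0.6, 0, 0, 0, 0, 0],
  [-0.45, 0, 0, 0, 0, 0],
  [-0.2, 0, 0, 0, 0, 0],
  [0, 0, 0, 0, 0, 0],
  [0, 0, 0, 0, 0, 0],
])

```text
time_s: 4.25
eef_pos: [558.7, 82.8, 38.7]
ee_rot: [0.0, 0.644, 0.765, 0.0]
force: [-3.8, -0.7, 11.3]
grip_width: 0.585
```

```bash
cat > look.py <<'E'
import sys
from rig import ctrl, eyes
from h import *
k=sys.argv[1]
s=ctrl.sense(); print(s['eef_pos'].round(1),s['force'].round(1),s['time_s'])
p=eyes.camera_params('wrist'); im=eyes.capture('wrist'); cv2.imwrite(f'pics/w{k}.png',im); np.save(f'pics/p{k}.npy',p,allow_pickle=True)
E
python3 look.py 2
```

```text
[558.7  82.8  38.7] [-3.8 -0.7 11.3] 4.25
```

View pics/w2.png

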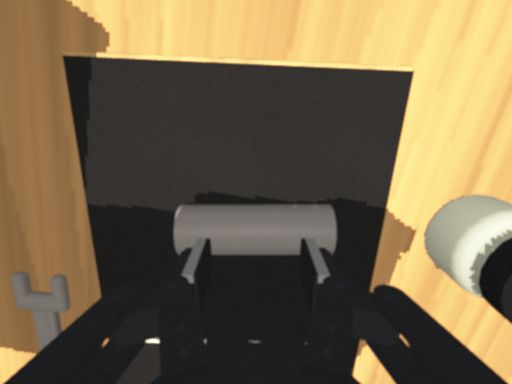

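```bash
cat >> h.py <<'E'
def fit2(im,p,init,th=48,vmax=240,L=90):
    g=cv2.cvtColor(im,cv2.COLOR_BGR2GRAY).astype(np.float32)
    S=6; h=hull(*init,p,L=L); x0,y0=np.maximum(h.min(0).astype(int)-14,0); x1=min(int(h[:,0].max())+14,512); y1=min(vmax,int(h[:,1].max())+14)
    big=cv2.resize(g[y0:y1,x0:x1],None,fx=S,fy=S,interpolation=cv2.INTER_CUBIC); m=(big>th).astype(np.uint8)
    n,lab,st,_=cv2.connectedComponentsWithStats(m); k=1+np.argmax(st[1:,4]); m=(lab==k).astype(np.uint8)
    def cost(v):
        q=hull(v[0],v[1],v[2]/100,p,L=L); q=((q-[x0,y0]+.5)*S*16).astype(np.int32)
        mm=np.zeros_like(m); cv2.fillConvexPoly(mm,q,1,shift=4); return (mm!=m).sum()/m.sum()
    v=np.array([init[0],init[1],init[2]*100])
    for sc in(6,3,1): 
        r=minimize(cost,v,method='Nelder-Mead',options=dict(initial_simplex=np.vstack([v,v+[sc,0,0],v+[0,sc,0],v+[0,0,sc]]),xatol=.02,fatol=1e-5)); v=r.x
    return [round(float(t),2) for t in(v[0],v[1],np.degrees(v[2]/100),r.fun)]
E
python3 - <<'E'
from h import *
p=np.load('pics/p2.npy',allow_pickle=True).item();im=cv2.imread('pics/w2.png')
g=cv2.cvtColor(im,cv2.COLOR_BGR2GRAY); print(g[195:240:3,255], g[225,165:185], g[225,325:345])
for th in(40,50,60): print(fit2(im,p,(556,90,.17),th))
p=np.load('p1.npy',allow_pickle=True).item();im=cv2.imread('pics/w1.png')
print(fit2(im,p,(556,105,.17),50))
# short pin, rough
from rig import eyes
E
```

```text
[ 47  34  24  58  98 107 113 115 116 116 123 128 132 130 124] [ 28  28  29  28  30  27  30  38  68 100 117 120 119 120 120 120 121 121
 121 121] [120 122 121 120 120 122 121 120 121 117 105  78  45  32  25  27  28  31
  26  29]
[554.84, 99.4, 9.75, 0.18]
[557.06, 90.1, 9.97, 0.23]
[557.18, 89.83, 9.85, 0.01]
[554.95, 105.03, 10.02, 0.08]
```

Emit:
move_arm([
  [0, 0, -0.5, 0, 0, 0],
  [0.8, 0, 0, 0, 0, 0],
  [0.8, 0, 0, 0, 0, 0],
  [0, 0, 0.5, 0, 0, 0],
  [0, 0, 0, 0, 0, 0],
  [-0.8, 0, 0, 0, 0, 0.6],
  [-0.8, 0, 0, 0, 0, 0.7],
  [-0.8, 0, 0, 0, 0, 0.7],
  [-0.8, 0, 0, 0, 0, 0.6],
  [0, 0, 0, 0, 0, 0],
])

```text
time_s: 5.3
eef_pos: [561.5, 66.4, 38.7]
ee_rot: [0.001, 0.661, 0.75, 0.0]
force: [-2.9, -1.6, 13.4]
grip_width: 0.581
```

```bash
python3 look.py 3; python3 - <<'E'
from h import *
p=np.load('pics/p3.npy',allow_pickle=True).item();im=cv2.imread('pics/w3.png')
for th in(60,70): print(fit2(im,p,(560,74,.17),th))
E
```

```text
[561.5  66.4  38.7] [-2.9 -1.6 13.4] 5.3
[560.28, 72.88, 7.53, 0.01]
[560.34, 72.6, 7.59, 0.01]
```

View pics/w3.png

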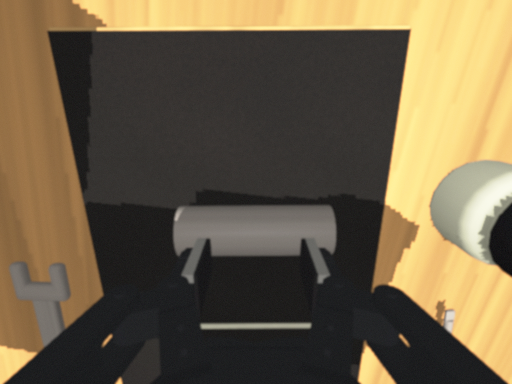

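Emit:
move_arm([
  [0, 0, -0.5, 0, 0, 0],
  [0.8, 0, 0, 0, 0, 0],
  [0.8, 0, 0, 0, 0, 0],
  [0, 0, 0.5, 0, 0, 0],
  [0, 0, 0, 0, 0, 0],
  [-0.8, 0, 0, 0, 0, 0],
  [-0.8, 0, 0, 0, 0, 0],
  [-0.8, 0, 0, 0, 0, 0],
  [-0.8, 0, 0, 0, 0, 0],
  [0, 0, 0, 0, 0, 0],
])

```text
time_s: 6.35
eef_pos: [563.1, 50.5, 38.7]
ee_rot: [0.001, 0.661, 0.75, 0.0]
force: [-4.5, -1.3, 15.5]
grip_width: 0.582
```

Emit:
move_arm([
  [0, 0, -0.5, 0, 0, 0],
  [0.8, 0, 0, 0, 0, 0],
  [0.8, 0, 0, 0, 0, 0],
  [0, 0, 0.5, 0, 0, 0],
  [0, 0, 0, 0, 0, 0],
  [-0.8, 0, 0, 0, 0, 0],
  [-0.8, 0, 0, 0, 0, 0],
  [-0.8, 0, 0, 0, 0, 0],
  [-0.8, 0, 0, 0, 0, 0],
  [0, 0, 0, 0, 0, 0],
])

```text
time_s: 7.35
eef_pos: [565.1, 34.7, 38.7]
ee_rot: [0.001, 0.661, 0.75, 0.0]
force: [-4.9, -0.8, 15.3]
grip_width: 0.586
```

```bash
python3 look.py 4; python3 - <<'E'
from h import *
p=np.load('pics/p4.npy',allow_pickle=True).item();im=cv2.imread('pics/w4.png')
for th in(60,70): print(fit2(im,p,(564,41,.13),th))
E
```

```text
[565.1  34.7  38.7] [-4.9 -0.8 15.3] 7.35
[564.84, 39.15, 7.59, 0.0]
[564.89, 38.85, 7.65, 0.0]
```

View pics/w4.png

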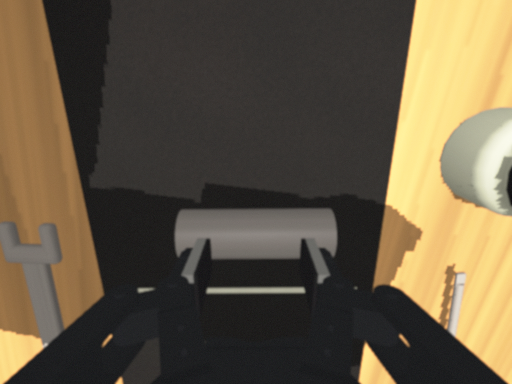

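Emit:
move_arm([
  [0, 0, -0.5, 0, 0, 0],
  [0.7, 0, 0, 0, 0, 0],
  [0.6, 0, 0, 0, 0, 0],
  [0, 0, 0.5, 0, 0, 0],
  [0, 0, 0, 0, 0, 0],
  [-0.8, 0, 0, 0, 0, 0],
  [-0.8, 0, 0, 0, 0, 0],
  [-0.8, 0, 0, 0, 0, 0],
  [-0.8, 0, 0, 0, 0, 0],
  [0, 0, 0, 0, 0, 0],
])

```text
time_s: 8.4
eef_pos: [567.6, 15.7, 38.7]
ee_rot: [0.001, 0.661, 0.75, 0.0]
force: [-4.1, -1.9, 16.0]
grip_width: 0.585
```

```bash
python3 look.py 5; python3 - <<'E'
from h import *
p=np.load('pics/p5.npy',allow_pickle=True).item();im=cv2.imread('pics/w5.png')
for th in(60,70): print(fit2(im,p,(566,22,.13),th))
cv2.imwrite('pics/w5c.png',cv2.resize(im[190:340,100:380],None,fx=2.8,fy=2.8,interpolation=cv2.INTER_CUBIC))
E
```

```text
[567.6  15.7  38.7] [-4.1 -1.9 16. ] 8.4
[567.05, 22.36, 7.56, 0.0]
[567.1, 22.08, 7.59, 0.0]
```

View pics/w5c.png

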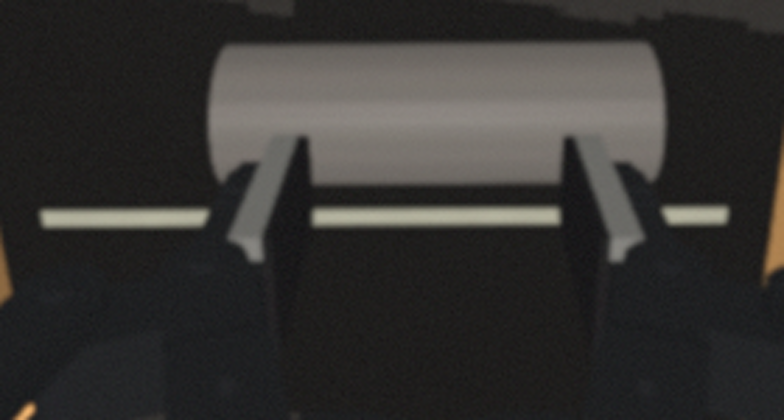

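```bash
cat > line.py <<'E'
from h import *
def rel(p,a,b,pin):
    l=back([a,b],p,12)[:,:2]; d=l[1]-l[0]; L=np.linalg.norm(d); d/=L; n=np.array([-d[1],d[0]]); q=np.array(pin[:2])-l.mean(0)
    print('line',l.round(1).tolist(),'len',L.round(1),'ang',np.degrees(np.arctan2(d[1],d[0])).round(2),'along',(q@d).round(1),'off',(q@n).round(2))
E
python3 - <<'E'
from line import *
p=np.load('pics/p5.npy',allow_pickle=True).item()
c=lambda u,v:((u+.5)/2.8-.5+100,(v+.5)/2.8-.5+190)
rel(p,c(41,219),c(729,215),(567.05,22.3))
E
```

```text
line [[474.4, -25.9], [643.6, -3.6]] len 170.6 ang 7.51 along 12.8 off 35.69
```

Emit:
move_arm([
  [0, 0, -0.5, 0, 0, 0],
  [0.8, 0, 0, 0, 0, 0],
  [0.7, 0, 0, 0, 0, 0],
  [0, 0, 0.5, 0, 0, 0],
  [0, 0, 0, 0, 0, 0],
  [-0.8, 0, 0, 0, 0, 0],
  [-0.8, 0, 0, 0, 0, 0],
  [-0.8, 0, 0, 0, 0, 0],
  [-0.8, 0, 0, 0, 0, 0],
  [0, 0, 0, 0, 0, 0],
])

```text
time_s: 9.45
eef_pos: [569.7, -1.1, 38.6]
ee_rot: [0.001, 0.661, 0.75, 0.0]
force: [-4.3, -0.6, 15.9]
grip_width: 0.588
```

Emit:
move_arm([
  [0, 0, -0.5, 0, 0, 0],
  [0, 0, 0, 0, 0, 0],
  [0.7, 0, 0, 0, 0, 0],
  [0.8, 0, 0, 0, 0, 0],
  [0, 0, 0, 0, 0, 0],
  [0, 0, 0, 0, 0, 0],
  [0, 0, 0, 0, 0, 0],
  [0, 0, 0, 0, 0, 0],
  [0, 0, 0, 0, 0, 0],
  [0, 0, 0, 0, 0, 0],
])

```text
time_s: 10.45
eef_pos: [567.3, 14.5, 42.6]
ee_rot: [0.0, 0.661, 0.75, 0.0]
force: [0.3, 0.3, -0.5]
grip_width: 0.593
```

```bash
python3 look.py 6; python3 - <<'E'
from h import *
p=np.load('pics/p6.npy',allow_pickle=True).item();im=cv2.imread('pics/w6.png')
for th in(60,70): print(fit2(im,p,(569,5.5,.13),th,vmax=232))
cv2.imwrite('pics/w6c.png',cv2.resize(im[190:340,100:380],None,fx=2.8,fy=2.8,interpolation=cv2.INTER_CUBIC))
E
```

```text
[567.3  14.5  42.6] [ 0.3  0.3 -0.5] 10.45
[569.32, 5.7, 7.54, 0.01]
[569.36, 5.41, 7.45, 0.01]
```

View pics/w6c.png

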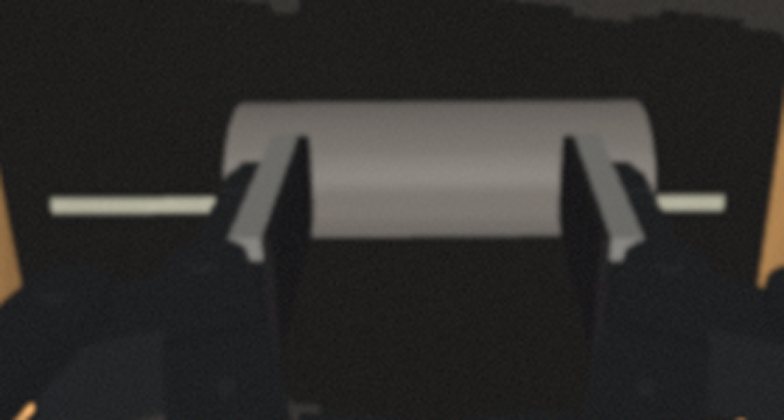

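```bash
python3 - <<'E'
from line import *
p=np.load('pics/p6.npy',allow_pickle=True).item()
c=lambda u,v:((u+.5)/2.8-.5+100,(v+.5)/2.8-.5+190)
rel(p,c(50,206),c(726,203),(569.33,5.5))
E
```

```text
line [[474.5, -25.9], [643.6, -3.8]] len 170.6 ang 7.46 along 12.8 off 18.82
```

Emit:
move_arm([
  [0, 0, 0.5, 0, 0, 0],
  [0, 0, 0, 0, 0, 0],
  [-0.4, 0, 0, 0, 0, 0],
  [-0.6, 0, 0, 0, 0, 0],
  [-0.8, 0, 0, 0, 0, 0],
  [-0.7, 0, 0, 0, 0, 0],
  [-0.4, 0, 0, 0, 0, 0],
  [-0.1, 0, 0, 0, 0, 0],
  [0, 0, 0, 0, 0, 0],
  [0, 0, 0, 0, 0, 0],
])

```text
time_s: 11.5
eef_pos: [571.8, -15.6, 38.7]
ee_rot: [0.001, 0.661, 0.75, 0.0]
force: [-1.8, -0.9, 11.3]
grip_width: 0.588
```

Emit:
move_arm([
  [0, 0, -0.5, 0, 0, 0],
  [0, 0, 0, 0, 0, 0],
  [0, 0, -2, 0, 0, 0],
  [0, 0, -2, 0, 0, 0],
  [0, 0, -2, 0, 0, 0],
  [-1, 0, -1, 0, 0, 0],
  [-1, 0, 0, 0, 0, 0],
  [0, 0, 0, 0, 0, 0],
  [0, 0, 0, 0, 0, 0],
  [0, 0, 0, 0, 0, 0],
])

```text
time_s: 12.5
eef_pos: [573.1, -34.9, 111.7]
ee_rot: [-0.001, 0.661, 0.75, -0.0]
force: [0.9, 0.6, -1.0]
grip_width: 0.584
```

```bash
python3 look.py 7; python3 - <<'E'
from h import *
p=np.load('pics/p7.npy',allow_pickle=True).item();im=cv2.imread('pics/w7.png')
for th in(60,70): print(fit2(im,p,(571,-11,.13),th,vmax=300))
h=hull(571,-11,.13,p); print(h.min(0),h.max(0))
cv2.imwrite('pics/w7c.png',cv2.resize(im[100:340,140:400],None,fx=2.5,fy=2.5,interpolation=cv2.INTER_CUBIC))
E
```

```text
[573.1 -34.9 111.7] [ 0.9  0.6 -1. ] 12.5
[571.3, -8.69, 7.42, 0.09]
[571.35, -8.96, 7.42, 0.07]
[198.38696 154.22719] [314.04437 190.90019]
```

View pics/w7c.png

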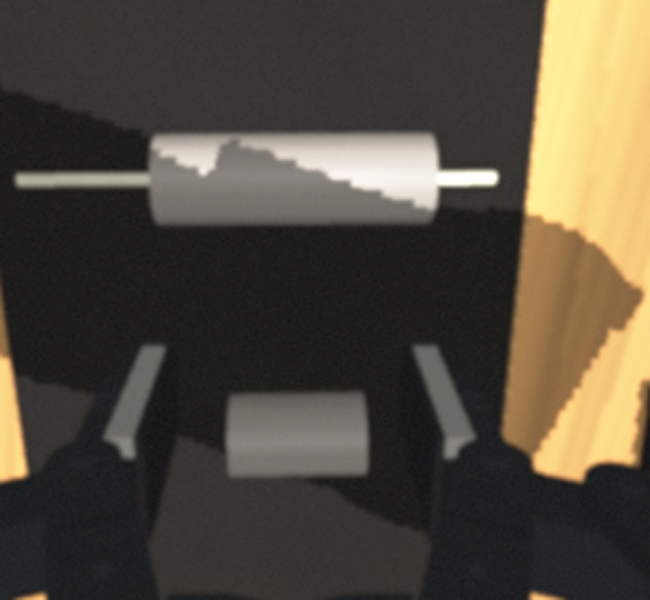

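```bash
cat > meas.py <<'E'
from line import *
def meas(k,c,a,b,init,uL,uR):
    p=np.load(f'pics/p{k}.npy',allow_pickle=True).item();im=cv2.imread(f'pics/w{k}.png').copy()
    h=hull(*init,p)
    im[:,:int(c(uL,0)[0])-1]=25; im[:,int(c(uR,0)[0])+2:]=25   # blank the line beside the pin
    for th in(60,75):
        r=fit2(im,p,init,th,vmax=300); print(r); rel(p,c(*a),c(*b),r)
    return p
E
python3 - <<'E'
from meas import *
c=lambda u,v:((u+.5)/2.5-.5+140,(v+.5)/2.5-.5+100)
meas(7,c,(15,180),(497,178),(571.3,-9,.13),149,438)
E
```

```text
[571.19, -8.7, 7.41, 0.05]
line [[474.3, -26.1], [643.6, -3.9]] len 170.7 ang 7.45 along 13.0 off 4.67
[571.38, -9.05, 7.48, 0.02]
line [[474.3, -26.1], [643.6, -3.9]] len 170.7 ang 7.45 along 13.1 off 4.3
```

Emit:
move_arm([
  [1, 0, 0, 0, 0, 0],
  [1, 0, 0, 0, 0, 0],
  [0.9, 0, 0, 0, 0, 0],
  [0, 0, 2, 0, 0, 0],
  [0, 0, 2, 0, 0, 0],
  [0, 0, 2, 0, 0, 0],
  [0, 0, 0.7, 0, 0, 0],
  [0, 0, 0.3, 0, 0, 0],
  [0, 0, 0, 0, 0, 0],
  [0, 0, 0, 0, 0, 0],
])

```text
time_s: 13.55
eef_pos: [570.4, -6.2, 43.5]
ee_rot: [0.001, 0.661, 0.75, 0.0]
force: [-0.1, -0.4, -0.5]
grip_width: 0.585
```

Emit:
move_arm([
  [0, 0, 0.2, 0, 0, 0],
  [0, 0, 0.2, 0, 0, 0],
  [0, 0, 0.1, 0, 0, 0],
  [0, 0, 0, 0, 0, 0],
  [-0.2, 0, 0, 0, 0, 0],
  [-0.3, 0, 0, 0, 0, 0],
  [-0.3, 0, 0, 0, 0, 0],
  [-0.1, 0, 0, 0, 0, 0],
  [0, 0, 0, 0, 0, 0],
  [0, 0, 0, 0, 0, 0],
])

```text
time_s: 14.55
eef_pos: [571.5, -15.5, 38.8]
ee_rot: [0.001, 0.661, 0.75, 0.0]
force: [-2.9, -0.2, 9.1]
grip_width: 0.582
```

Emit:
move_arm([
  [0, 0, -0.3, 0, 0, 0],
  [0, 0, -0.3, 0, 0, 0],
  [0, 0, -2, 0, 0, 0],
  [0, 0, -2, 0, 0, 0],
  [0, 0, -2, 0, 0, 0],
  [-1, 0, -1, 0, 0, 0],
  [-1, 0, 0, 0, 0, 0],
  [-1, 0, 0, 0, 0, 0],
  [0, 0, 0, 0, 0, 0],
  [0, 0, 0, 0, 0, 0],
])

```text
time_s: 15.55
eef_pos: [574.4, -45.2, 112.6]
ee_rot: [-0.001, 0.662, 0.75, -0.0]
force: [0.3, -1.3, 0.4]
grip_width: 0.59
```

```bash
python3 look.py 8; python3 - <<'E'
from h import *
im=cv2.imread('pics/w8.png')
cv2.imwrite('pics/w8c.png',cv2.resize(im[100:340,140:400],None,fx=2.5,fy=2.5,interpolation=cv2.INTER_CUBIC))
E
```

```text
[574.4 -45.2 112.6] [ 0.3 -1.3  0.4] 15.55
```

View pics/w8c.png

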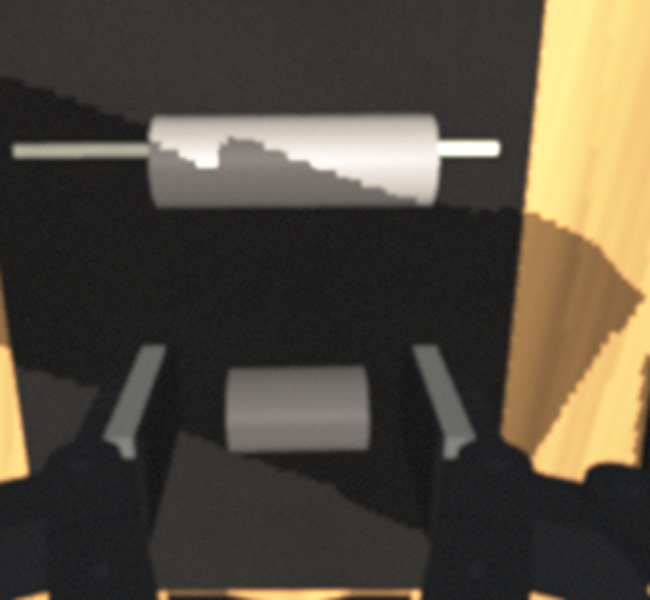

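```bash
python3 - <<'E'
from meas import *
c=lambda u,v:((u+.5)/2.5-.5+140,(v+.5)/2.5-.5+100)
p=meas(8,c,(12,151),(499,149),(571.3,-13,.13),149,438)
# sanity: scene/side view
from rig import eyes
for n in('scene','side'):
    im=eyes.capture(n); cv2.imwrite(f'pics/{n}8.png',im)
    u=proj(np.array([[571.,-13.5,12]]),eyes.camera_params(n))[0].astype(int); print(n,u)
    cv2.imwrite(f'pics/{n}8c.png',cv2.resize(im[u[1]-55:u[1]+55,u[0]-75:u[0]+75],None,fx=5,fy=5,interpolation=cv2.INTER_CUBIC))
E
```

```text
[571.83, -13.26, 7.48, 0.05]
line [[474.1, -26.2], [643.6, -4.2]] len 170.9 ang 7.4 along 13.1 off 0.27
[572.13, -13.66, 7.5, 0.01]
line [[474.1, -26.2], [643.6, -4.2]] len 170.9 ang 7.4 along 13.4 off -0.16
scene [241 203]
side [273 223]
```

View pics/side8c.png

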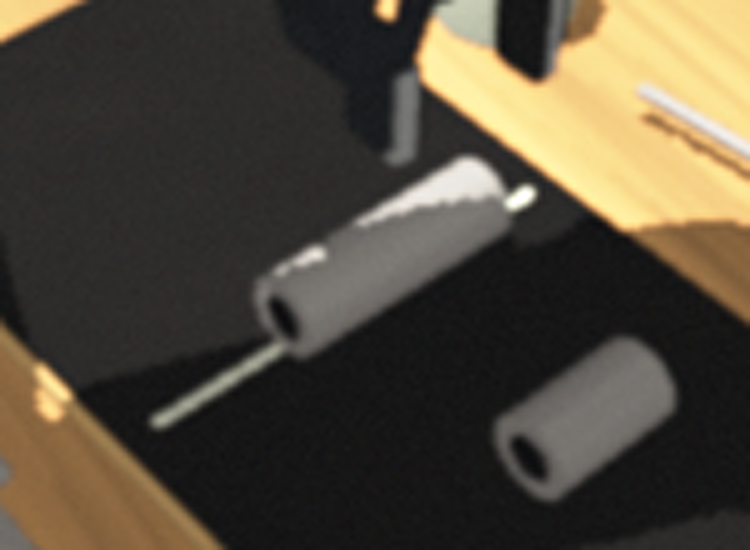

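View pics/scene8c.png

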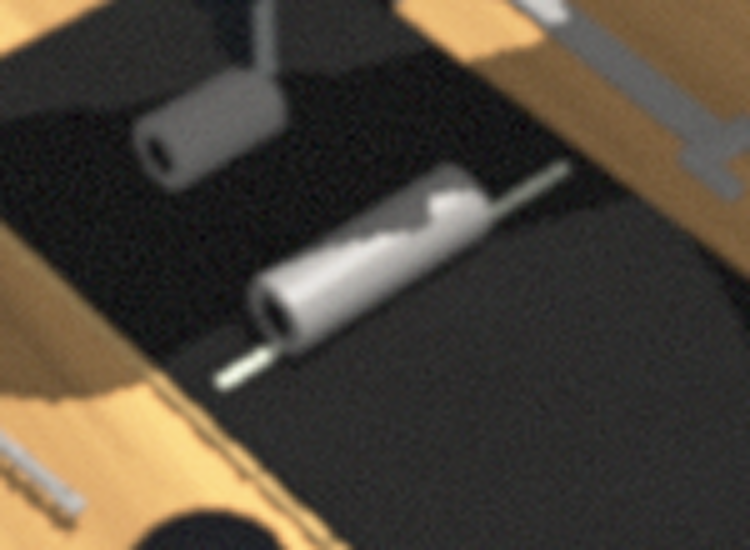

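```bash
python3 - <<'E'
from line import *
from rig import eyes,ctrl
for n,u0,a,b in(('scene',(241,203),(567,165),(217,383)),('side',(273,223),(155,423),(532,190))):
    p=eyes.camera_params(n); im=cv2.imread(f'pics/{n}8.png')
    c=lambda u,v:((u+.5)/5-.5+u0[0]-75,(v+.5)/5-.5+u0[1]-55)
    if n=='scene': a,b=b,a
    q=c(a[0],a[1]),c(b[0],b[1])
    if n=='scene': q=q[::-1]
    rel(p,*q,(572,-13.5))
    # pin outline sides: predicted hull at the line-centred pose drawn in the crop
    l=back(q,p,12)[:,:2]; d=(l[1]-l[0]);d/=np.linalg.norm(d); m=l.mean(0)+13*d
    h=hull(m[0],m[1],np.arctan2(d[1],d[0]),p)
    big=cv2.imread(f'pics/{n}8c.png'); hh=((h-[u0[0]-75,u0[1]-55]+.5)*5).astype(int); cv2.polylines(big,[hh],True,(0,255,0),1); cv2.imwrite(f'pics/{n}8o.png',big)
a=cv2.imread('pics/scene8o.png')[130:430,150:600];b=cv2.imread('pics/side8o.png')[130:430,150:600]
cv2.imwrite('pics/o8.png',np.vstack([a,b]))
E
```

```text
line [[475.7, -25.3], [646.2, -3.6]] len 171.9 ang 7.25 along 11.1 off -0.41
line [[474.6, -27.3], [643.3, -5.4]] len 170.1 ang 7.38 along 13.3 off 1.18
```

View pics/o8.png

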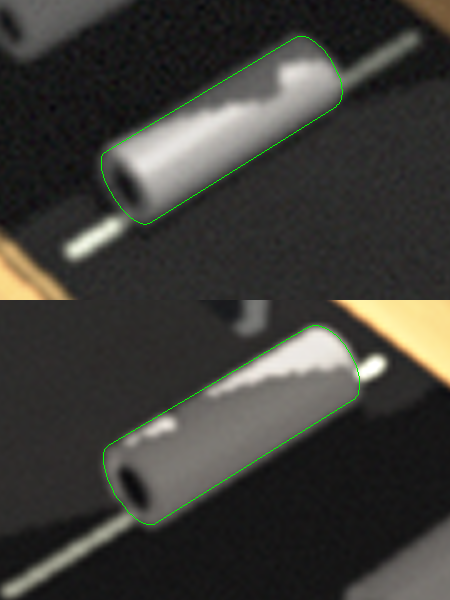

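The outline drawn for a pin centred on the line matches the pin in both outside views. The arm is clear, so I'll hand in.

```bash
python3 - <<'E'
from rig import order,ctrl
s=ctrl.sense(); print(s['time_s'],s['dq'].round(3))
print(order.finish_job())
E
```

```text
15.7 [ 0.002 -0.002 -0.001  0.    -0.001 -0.002]
the job is handed in; nothing more can be done
None
```

The longer pin now rests on the white line, and I handed the job in at 15.7 s. I rolled it there in eight short strokes, with both fingertips pressing on its top at about 5–16 N, and never gripped or lifted it. It moved about half as far as the fingertips, as expected for rolling. During the second stroke I also turned it about 2.4° to make it parallel to the line.

**Last checks, with the gripper raised clear:**
- **Centring:** the wrist view put the pin's axis between 0.3 mm to one side of the line and 0.2 mm to the other. An outline drawn for a pin centred on the line also matched the pin in the scene and side views.
- **Angle:** the pin is at 7.5° and the line at 7.4°, so they are parallel to within about 0.1°.
- **Position along the line:** the pin sits about 13 mm towards +x from the line's midpoint. It started about 11 mm off in that direction and I did not correct this.
- **Disagreement between cameras:** the scene and side views place the line 0.4 mm and 1.2 mm differently against the wrist's pin position. This is within the 2 mm calibration.
- **Other objects:** I never touched the shorter pin, jar, screwdriver or wrench, and made no separate measurement of their final positions.

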